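# Reset the tub fence on the filling stand and pin it

## Robot

A 7-joint arm with a two-finger parallel gripper is mounted at the origin on the work surface. World frame = base frame: x ahead of the robot, y to its left, z up, the work surface at z = 0. Lengths are in m, angles in rad, forces in N, time in s.
With the tool pointing down it reaches from about 0.425 to 0.875 m from the base axis. Payload 4.7 kg.
Tool frame: the origin (TCP) lies at the very end of the fingers, on their centre line; the grasp point (between the pads) lies 19 mm behind it; z points along the fingers, y is the line along which they close (so a half turn about z gives the same grasp; the last joint's range is limited). The gripper opens to 87 mm and grips with 3 to 60 N. Pads are 19 mm wide; open, the fingers measure 117 mm over their backs; the gripper's body (75 mm by 190 mm) begins 51 mm behind the grasp point.
Start: joints at [1.244, 0.321, -0.07, 1.45, 0.023, 1.371, -0.057], TCP at [0.217, -0.613, 0.223] pointing down, gripper open.
Joint ranges: [-2.86, 2.86], [-0.3, 2.09], [-1.38, 1.24], [0.06, 2.45], [-1.56, 4.7], [0.09, 2.05], [-2.69, 2.69]. Speed limits (rad/s): [2.57, 2.57, 3.14, 3.14, 3.14, 3.14, 3.14].

## Interface

Orientations are given as a rotation vector (axis times angle).
In Python, from bench import get_state, get_image, get_calibration, close_job gives the robot as it stands.
- The arm moves only by the shell command python3 -m crank 'ROWS' [FORCE]. ROWS is JSON, a list of rows, each a list of 5 numbers: the opening, from 0 (shut) to 1 (fully open), then the shift along the world's x, y, z in units of 0.2 m (1.0 is 0.2 m), then the turn about the world's z in units of 2 pi rad (1.0 is 2 pi rad). A call has 1 to 5 rows; each row is the pose to reach, as a shift and turn from the pose commanded when the call began, turning the shorter way round; what a row does not reach only later rows make up. A row lasts 1/8 s, in which the tool goes at most 62.5 mm and 10.7 degrees, less where a joint would pass 70% of its speed; a pose out of reach is approached as far as the arm can. A call with a number of a shift or a turn outside -1 to 1 is refused whole. A call with a gripper value outside its range is refused whole. The fingers move at their own pace and stop on an object; FORCE is the grip in N (left out, the last holds). Time passes only in rows, so rows that repeat a pose let the fingers close. It gives the time, the measured TCP pose, the force, the opening and the grip force at its end, in the units of the state.
- get_state(): the state, without advancing time (a new reading comes with each control period).
- get_image(name): name is "side" or "top"; returns the picture (480x640x3 uint8, red, green, blue); there is no depth.
- get_calibration(name): a dict with "fovy" (degrees; the focal length in pixels is half the picture's height over the tangent of half this angle, whatever the lens; pixels are square), "cx", "cy" (the principal point, pixels), "R" (3x3) and "t" (3): a world point X has camera coordinates R X + t. Camera axes: x right, y down, z forward; pixel columns grow to the right and rows downward; lengths in m; the calibration is good to about 2 mm. A picture is of the moment at which its call begins. get_calibration takes no time and is no camera call.
- close_job(): hands the job in; it is judged then, once.
The state is a dict: "time": time; "joint_positions": joint angles; "qd": joint speeds; "joint_torque": joint torques, N m; "position": TCP position; "tool_rot": TCP orientation; "ft_force": force on the tool from outside, world axes, zero at the start; "torque": the same for the moment, N m; "grip_width": opening from 0.0 (shut) to 1.0 (fully open); "grip_force": force on a finger pad.
Only numpy, scipy, OpenCV 4.12 (cv2) and the standard library are available. Lean on these libraries where they do the work, as an engineer would, in place of code of your own. Each camera call takes 0.05 s, during which the arm holds its last target. There are 200 camera calls.

## Task

The next soup goes into the large tubs, so open up the filling stand that has the green fence: pull its green-knobbed lock pin up out of its hole in the base, slide the fence back to the other, empty hole in the base (the way the tub space gets wider), and push the pin down fully home there, then let go. Leave the stand with the orange fence and its orange pin as they are.

Things in the scene. Friction and masses are not known exactly. Their poses are not given: they have to be found in the camera images.
- green_pin: Loose upright lock pin, 80-170 g. Origin: on its axis, underside of steel flange (30 mm wide, 5 thick); z up. Green round knob 22 mm wide from 5 to 50 mm above origin; 12 mm shank to 58 mm below, last 8 tapered. At start home: flange on the fence's carriage block, shank 28 mm into the base. Sprung balls in the block hold it: 10 N pulls it free. Raised 35-45 mm it clears the base, yet stays in the block and takes it along.
- green_fence (a joint): Slide of the carriage with the green fence, m: 0 at start (narrow), 0.045 at its end stop (wide), where its 14 mm hole is over the base's other hole (16 mm, dark rim). Moves along the stand's x, towards -x as it grows; friction 2.5 N. Grey metal block round the pin: 56 x 50 mm, 30 high on the base. Fence: 100 mm across, 8 thick, 54 mm from the pin towards +x, top 1 mm below the flange's underside.
- green_wide_hole (a point): Where the pin's origin is to be when home in the other hole: on that hole's axis, 30 mm above the top of the green stand's white base (fixed, 270 x 90 mm, 36 high, yaw up to 17 degrees), 45 mm from the pin's start. Axes are the stand's: z up, x from here towards the pin's start and on to the tub space. At start the hole lies open to view, on the robot's side of the carriage.
- orange_pin: The like pin, with an orange knob, home in a like stand with an orange fence; to be left alone. Origin and sizes as the green pin.
Mind the look-alikes: they are no part of the job. What is shaped like the green_pin but blue or red is not meant.

How it is judged:
By the outcome, as a careful person would: the job done as asked, in the order asked, and still so for the second after the job is handed in, with the robot touching nothing.
It also fails if it takes over 32 s, if anything falls off the work surface, if the arm or the gripper's body presses on something with over 40 N, if the wrist force passes 120 N, or if a joint passes its speed limit or range.

## Working session

There is one attempt and no reset: what is moved stays moved. The work goes in short steps, Python scripts to look and compute and a shell command to move; the robot and the scene stay as the last step left them, time stands still between calls to the robot, and variables do not carry over. Pictures are saved under pics/ and viewed, at most 10 in all, crops included, and the job is handed in when it is done.

```bash
mkdir -p pics; python3 - <<'E'
from bench import *
import cv2
for n in("side","top"):
    cv2.imwrite(f"pics/{n}0.png",get_image(n)[:,:,::-1]); c=get_calibration(n); print(n,c)
s=get_state();print(s)
E
```

```text
side {'fovy': 55.2411101833873, 'cx': 322.6856986187714, 'cy': 236.35570063085768, 'R': array([[ 0.98571484, -0.16836718, -0.00432899],
       [-0.13213388, -0.75713588, -0.63975456],
       [ 0.10443603,  0.63118757, -0.76856708]]), 't': array([-0.53241604,  0.09315684,  0.90991487])}
top {'fovy': 55.74103750027585, 'cx': 317.166017925639, 'cy': 242.27925425823315, 'R': array([[-0.02618864, -0.99965423,  0.00236298],
       [-0.99790326,  0.02600266, -0.05927017],
       [ 0.05918824, -0.00391023, -0.99823918]]), 't': array([-0.0315478 ,  0.52299888,  0.77050344])}
{'time': 0.1, 'joint_positions': array([ 1.24408695,  0.32171827, -0.07009092,  1.45156438,  0.02261951,
        1.37079213, -0.05688592]), 'qd': array([ 2.26375442e-04, -9.32276985e-04, -1.06148041e-03, -9.99334069e-04,
       -1.60469028e-05,  3.57574143e-04, -7.41988429e-04]), 'joint_torque': array([-2.27154801e-04, -4.92571199e+01, -4.05772319e-01, -3.13399065e+01,
       -6.41640835e-02,  3.95866041e-02,  9.16558656e-05]), 'position': array([ 0.21704739, -0.61216312,  0.2215851 ]), 'tool_rot': array([-3.09445217e+00, -5.32555873e-01,  6.22234930e-04]), 'ft_force': array([-1.03352288, -0.94013497, -0.33167427]), 'torque': array([ 0.04863664,  0.01705071, -0.0156879 ]), 'grip_force': 0.0, 'grip_width': 1.0010181154359168}
```

View pics/top0.png

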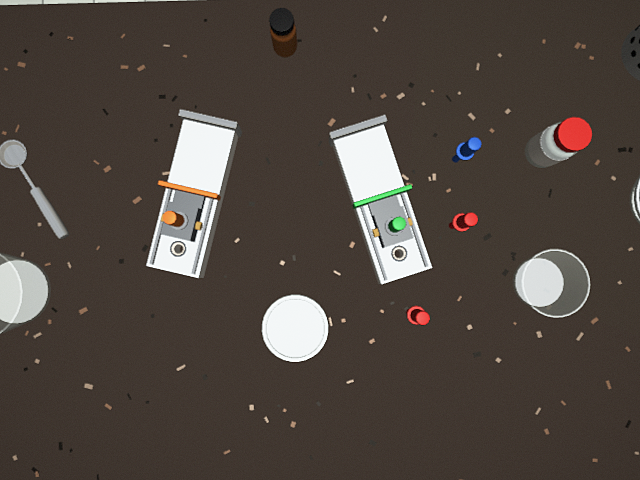

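View pics/side0.png

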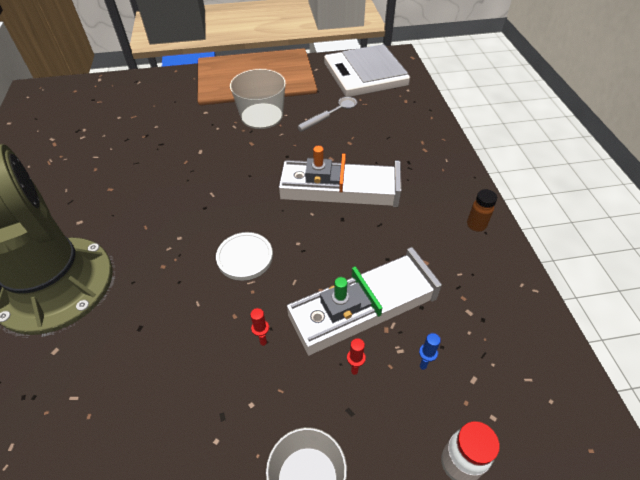

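The top view shows the green knob at about (398,224), its empty hole at (399,254), and base corners near (381,283) and (431,267). In the side view the knob top is at (341,281) and the hole at (317,317). I'll refine these numerically.

```bash
cat > h.py <<'E'
import numpy as np, cv2
from bench import *
def ray(n,u,v,z):
    c=get_calibration(n);f=240/np.tan(np.radians(c["fovy"]/2))
    R=np.array(c["R"]);t=np.array(c["t"]);d=R.T@[(u-c["cx"])/f,(v-c["cy"])/f,1];o=-R.T@t
    return o+d*(z-o[2])/d[2]
def proj(n,X):
    c=get_calibration(n);f=240/np.tan(np.radians(c["fovy"]/2));p=np.array(c["R"])@X+c["t"]
    return p[:2]/p[2]*f+[c["cx"],c["cy"]]
def green(im):
    h=cv2.cvtColor(im,cv2.COLOR_RGB2HSV);m=cv2.inRange(h,(50,120,50),(75,255,255))
    n,l,s,c=cv2.connectedComponentsWithStats(m);return [(tuple(s[i]),c[i].round(1)) for i in range(1,n) if s[i][4]>40]
E
python3 - <<'E'
from h import *
for n in("side","top"):
    im=cv2.imread(f"pics/{n}0.png")[:,:,::-1].copy(); print(n,green(im))
for n,u,v in(("top",399,254),("side",317.5,317)): print("hole",ray(n,u,v,.036).round(4))
for u,v in((381,283),(431,267),(384,122),(333,137)): print("corner",ray("top",u,v,.036).round(4))
print("knobtop",ray("top",398,224,.116).round(4),ray("side",341,282,.116).round(4))
t=cv2.resize(cv2.imread("pics/top0.png")[110:290,320:440],None,fx=3.3,fy=3.3,interpolation=2)
s=cv2.resize(cv2.imread("pics/side0.png")[250:350,280:390],None,fx=3.6,fy=3.6,interpolation=2)
o=np.zeros((600,800,3),np.uint8);o[:t.shape[0],:t.shape[1]]=t;o[:s.shape[0],400:400+s.shape[1]]=s
cv2.imwrite("pics/c.png",o)
E
```

```text
side [((np.int32(352), np.int32(266), np.int32(30), np.int32(50), np.int32(343)), array([366.5, 289.9])), ((np.int32(335), np.int32(277), np.int32(12), np.int32(23), np.int32(241)), array([340.3, 287.6]))]
top [((np.int32(353), np.int32(185), np.int32(59), np.int32(23), np.int32(279)), array([382.2, 195.4])), ((np.int32(389), np.int32(217), np.int32(17), np.int32(15), np.int32(176)), array([397.4, 223.9]))]
hole [ 0.4974 -0.1824  0.036 ]
hole [ 0.4994 -0.1845  0.036 ]
corner [ 0.4495 -0.1504  0.036 ]
corner [ 0.4741 -0.2355  0.036 ]
corner [ 0.7243 -0.1651  0.036 ]
corner [ 0.7004 -0.0769  0.036 ]
knobtop [ 0.5406 -0.1679  0.116 ] [ 0.5426 -0.1708  0.116 ]
```

View pics/c.png

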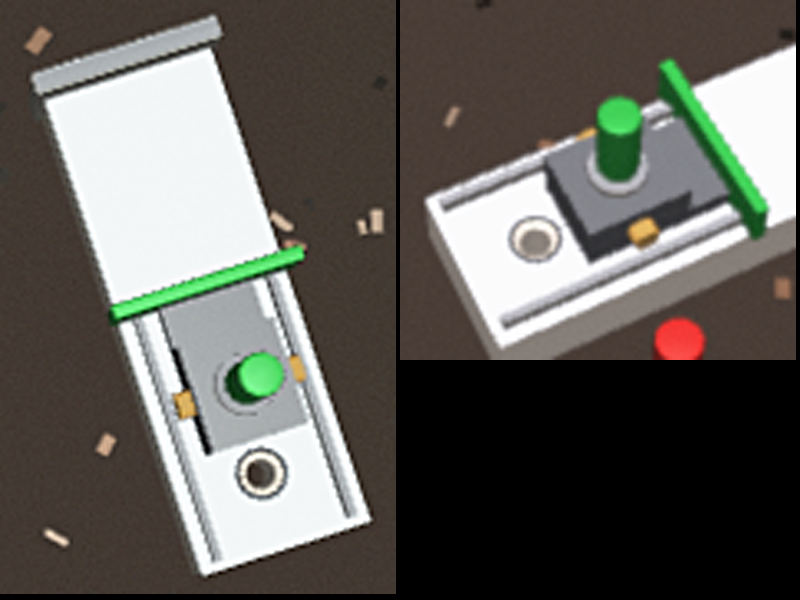

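```bash
python3 - <<'E'
from h import *
T=lambda x,y,z:ray("top",(x+.5)/3.3+320-.5,(y+.5)/3.3+110-.5,z)
S=lambda x,y,z:ray("side",(x-400+.5)/3.6+280-.5,(y+.5)/3.6+250-.5,z)
h1,h2=T(261,473,.036),S(535,239,.036);k1,k2=T(263,374,.116),S(620,115,.116)
print(h1,h2,k1,k2);h=(h1+h2)/2;k=(k1+k2)/2;d=k-h
print("hole",h,"knob",k,"dist",np.hypot(*d[:2]),"yaw",np.degrees(np.arctan2(d[1],d[0])))
for a,b in((T(205,575,.036),T(370,520,.036)),(T(115,314,.065),T(300,253,.065)),(S(432,203,.036),S(500,347,.036))):
  e=a-b;print(np.hypot(*e[:2]),"yaw",np.degrees(np.arctan2(-e[0],e[1])))
e=T(370,520,.036)-T(277,258,.036);print("edge",np.degrees(np.arctan2(-e[1],-e[0])))
s=get_state();from scipy.spatial.transform import Rotation as R
print(R.from_rotvec(s["tool_rot"]).as_matrix().round(3))
for X in((452,225),(463,221),(418,316)): print(X,ray("top",*X,.06))
E
```

```text
[ 0.49913632 -0.18207014  0.036     ] [ 0.49908033 -0.18242304  0.036     ] [ 0.54206525 -0.17001318  0.116     ] [ 0.54238623 -0.16993282  0.116     ]
hole [ 0.49910832 -0.18224659  0.036     ] knob [ 0.54222574 -0.169973    0.116     ] dist 0.04483026598158336 yaw 15.88927024992953
0.08888452613968233 yaw 16.813681643580004
0.0967804736455263 yaw 16.84860608289522
0.08669223439491576 yaw 14.824768362431596
edge 17.314961466226514
[[ 0.942  0.334 -0.001]
 [ 0.334 -0.942  0.002]
 [-0.    -0.002 -1.   ]]
(452, 225) [ 0.54196147 -0.26664765  0.06      ]
(463, 221) [ 0.54807284 -0.2849793   0.06      ]
(418, 316) [ 0.39557725 -0.20509755  0.06      ]
```

```bash
python3 -m crank '[[1,0.18,0.2,0,-0.008],[1,0.36,0.4,0,-0.008],[1,0.54,0.6,0,-0.008],[1,0.72,0.8,0,-0.008],[1,0.9,1,0,-0.008]]' 40
```

```text
time: 0.72
position: [0.398, -0.4111, 0.2222]
tool_rot: [-3.108, -0.455, 0.001]
ft_force: [0.7, 0.4, -0.4]
grip_width: 1.001
grip_force: 0.0
```

```bash
python3 -m crank '[[1,0.15,0.24,0,0],[1,0.3,0.48,0,0],[1,0.45,0.72,0,0],[1,0.6,0.96,0,0],[1,0.6,0.96,0,0]]'; python3 -c "
from bench import *
import numpy as np
from scipy.spatial.transform import Rotation as R
s=get_state();p=s['position'];print(p,R.from_rotvec(s['tool_rot']).as_matrix().round(3),(np.array([.5422,-.170,.078])-p)/.2)"
```

```text
time: 1.35
position: [0.5197, -0.2143, 0.2224]
tool_rot: [-3.104, -0.47, -0.002]
ft_force: [0.9, -1.5, 0.3]
grip_width: 0.998
grip_force: 0.0
[ 0.51974614 -0.21427548  0.22240603] [[ 0.955  0.296  0.001]
 [ 0.296 -0.955  0.003]
 [ 0.002 -0.002 -1.   ]] [ 0.11226931  0.22137738 -0.72203014]
```

```bash
python3 -m crank '[[1,0.11,0.22,0,0],[1,0.11,0.22,-0.28,0],[1,0.11,0.22,-0.5,0],[1,0.11,0.22,-0.5,0]]' 6; python3 - <<'E'
from h import *
a=get_image("top");b=get_image("side");s=get_state();p=s["position"];print(p)
t=cv2.resize(a[160:290,330:470,::-1],None,fx=2.8,fy=2.8,interpolation=2);q=cv2.resize(b[190:340,270:410,::-1],None,fx=2.8,fy=2.8,interpolation=2)
o=np.zeros((430,800,3),np.uint8);o[:t.shape[0],:t.shape[1]]=t;o[:q.shape[0],400:400+q.shape[1]]=q;cv2.imwrite("pics/d.png",o)
E
```

```text
time: 1.85
position: [0.5357, -0.1769, 0.1188]
tool_rot: [-3.105, -0.453, 0.012]
ft_force: [0.6, -0.6, 0.4]
grip_width: 0.999
grip_force: 0.0
[ 0.53950494 -0.17758452  0.12356283]
```

View pics/d.png

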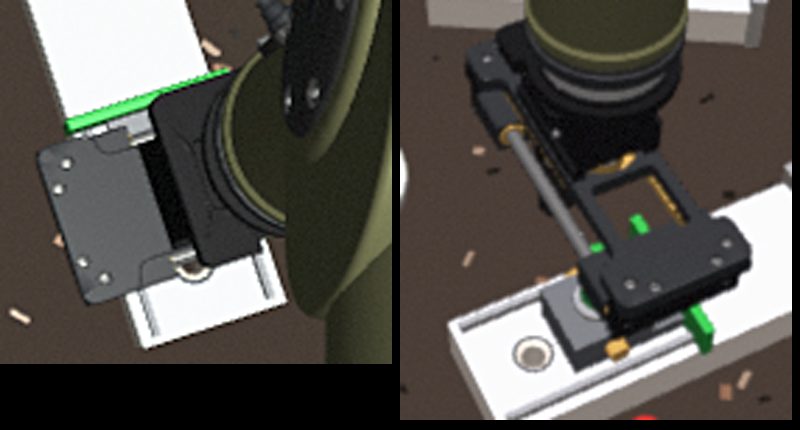

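The view is blocked: the gripper hides the knob, though it looks centred over it. I'll settle the arm and read its pose.

```bash
python3 -m crank '[[1,0,0,0,0],[1,0,0,0,0]]'; python3 -c "
from bench import *
import numpy as np
s=get_state();p=s['position'];print(p,(np.array([.5422,-.170,.078])-p)/.2)"
```

```text
time: 2.2
position: [0.5404, -0.1772, 0.1245]
tool_rot: [3.107, 0.454, 0.004]
ft_force: [-0.4, 0.2, 1.3]
grip_width: 1.004
grip_force: 0.0
[ 0.54036095 -0.1771971   0.12448989] [ 0.00919524  0.03598548 -0.23244946]
```

```bash
python3 -m crank '[[1,0.01,0.036,0,0],[1,0.01,0.036,-0.12,0],[1,0.01,0.036,-0.23,0],[1,0.01,0.036,-0.23,0],[1,0.01,0.036,-0.23,0]]'; python3 -c "
from bench import *
import numpy as np
s=get_state();p=s['position'];print(p,(np.array([.5422,-.170,.078])-p)/.2)"
```

```text
time: 2.82
position: [0.542, -0.1692, 0.0776]
tool_rot: [3.108, 0.455, 0.002]
ft_force: [-0.3, 0.7, 0.8]
grip_width: 1.003
grip_force: 0.0
[ 0.54202811 -0.16923729  0.07760679] [ 0.00085945 -0.00381356  0.00196604]
```

Good. Close gently.

```bash
python3 -m crank '[[0,0,0,0,0],[0,0,0,0,0],[0,0,0,0,0],[0,0,0,0,0],[0,0,0,0,0]]' 6;python3 -m crank '[[0,0,0,0,0],[0,0,0,0,0]]' 6
```

```text
time: 3.45
position: [0.5412, -0.1695, 0.0766]
tool_rot: [3.108, 0.455, -0.0]
ft_force: [0.1, -0.0, -0.4]
grip_width: 0.518
grip_force: 0.0
time: 3.7
position: [0.5412, -0.1695, 0.0766]
tool_rot: [3.108, 0.455, -0.0]
ft_force: [-0.2, -0.0, -0.5]
grip_width: 0.289
grip_force: 0.0
```

```bash
python3 -m crank '[[0,0,0,0,0],[0,0,0,0,0],[0,0,0,0,0]]' 6
```

```text
time: 4.08
position: [0.5412, -0.1694, 0.0766]
tool_rot: [3.108, 0.455, -0.0]
ft_force: [-1.3, -0.4, 0.6]
grip_width: 0.251
grip_force: 6.0
```

```bash
python3 -m crank '[[0,0,0,0,0],[0,0,0,0,0],[0,0,0,0.05,0],[0,0,0,0.1,0],[0,0,0,0.15,0]]' 45; python3 -m crank '[[0,0,0,0.05,0],[0,0,0,0.05,0],[0,0,0,0.05,0]]'
```

```text
time: 4.7
position: [0.5403, -0.1695, 0.1069]
tool_rot: [-3.108, -0.454, 0.003]
ft_force: [-1.8, 0.1, -5.8]
grip_width: 0.24
grip_force: 45.0
time: 5.08
position: [0.5421, -0.1693, 0.1173]
tool_rot: [3.108, 0.455, 0.003]
ft_force: [0.0, -0.6, -1.3]
grip_width: 0.238
grip_force: 45.0
```

```bash
python3 -m crank '[[0,-0.05,-0.015,0,0],[0,-0.1,-0.03,0,0],[0,-0.15,-0.044,0,0],[0,-0.19,-0.056,0,0],[0,-0.21,-0.062,0,0]]'; python3 -m crank '[[0,-0.01,-0.003,0,0],[0,-0.01,-0.003,0,0],[0,-0.01,-0.003,0,0]]';python3 - <<'E'
from h import *
a=get_image("top");b=get_image("side");s=get_state();print(s["position"],s["ft_force"])
t=cv2.resize(a[160:290,330:470,::-1],None,fx=2.8,fy=2.8,interpolation=2);q=cv2.resize(b[190:340,270:410,::-1],None,fx=2.8,fy=2.8,interpolation=2)
o=np.zeros((430,800,3),np.uint8);o[:t.shape[0],:t.shape[1]]=t;o[:q.shape[0],400:400+q.shape[1]]=q;cv2.imwrite("pics/e.png",o)
E
```

```text
time: 5.7
position: [0.4986, -0.1821, 0.1167]
tool_rot: [3.108, 0.454, -0.0]
ft_force: [2.9, 1.4, -0.1]
grip_width: 0.24
grip_force: 45.0
time: 6.08
position: [0.497, -0.1826, 0.1164]
tool_rot: [3.108, 0.455, -0.001]
ft_force: [1.3, -0.2, 0.1]
grip_width: 0.244
grip_force: 45.0
[ 0.49699798 -0.18254712  0.11634508] [ 0.48780501  0.69031996 -1.00013307]
```

View pics/e.png

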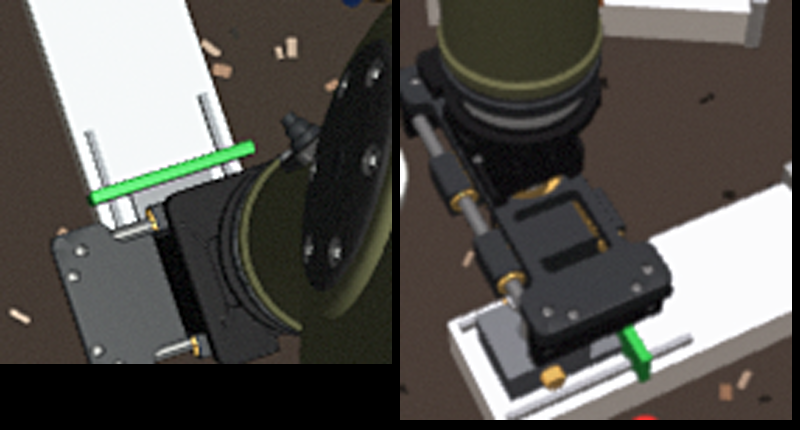

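The fence and block have travelled with the pin, and the block now covers the second hole. A small nudge will show whether the end stop is reached.

```bash
python3 -m crank '[[0,-0.01,-0.003,0,0],[0,-0.01,-0.003,0,0],[0,-0.01,-0.003,0,0]]'; python3 - <<'E'
from h import *
im=cv2.imread("pics/top0.png")[:,:,::-1].copy();a=get_image("top");cv2.imwrite("pics/f.png",a[:,:,::-1])
for i in(im,a):
  g=max(green(i),key=lambda q:q[0][4]);print(g[1],ray("top",*g[1],.06))
E
```

```text
time: 6.55
position: [0.496, -0.1827, 0.1165]
tool_rot: [3.108, 0.455, 0.002]
ft_force: [5.1, 1.0, -3.0]
grip_width: 0.243
grip_force: 45.0
[382.2 195.4] [ 0.59377795 -0.15395882  0.06      ]
[391.3 221.2] [ 0.55079422 -0.16739587  0.06      ]
```

```bash
python3 -m crank '[[0,0.004,0.001,0,0],[0,0.004,0.001,-0.05,0],[0,0.004,0.001,-0.1,0],[0,0.004,0.001,-0.15,0],[0,0.004,0.001,-0.15,0]]'
```

```text
time: 7.22
position: [0.4964, -0.1826, 0.0861]
tool_rot: [-3.108, -0.455, -0.001]
ft_force: [4.9, 1.0, -4.9]
grip_width: 0.241
grip_force: 45.0
```

```bash
python3 -m crank '[[0,0,0,-0.025,0],[0,0,0,-0.045,0],[0,0,0,-0.05,0],[0,0,0,-0.05,0]]'
```

```text
time: 7.72
position: [0.4967, -0.1826, 0.0766]
tool_rot: [3.108, 0.455, 0.002]
ft_force: [5.0, 1.7, 1.5]
grip_width: 0.242
grip_force: 45.0
```

```bash
python3 -m crank '[[0,0,0,-0.008,0],[0,0,0,-0.008,0],[0,0,0,-0.015,0],[0,0,0,-0.015,0]]'
```

```text
time: 8.22
position: [0.497, -0.1826, 0.0764]
tool_rot: [3.107, 0.455, 0.002]
ft_force: [-1.2, 5.0, 18.9]
grip_width: 0.244
grip_force: 45.0
```

Firm stop at the same height as at the start: the pin is home. I'll relieve the load, open and rise clear.

```bash
python3 -m crank '[[0,0,0,0.012,0],[0,0,0,0.012,0],[0.6,0,0,0.012,0],[0.6,0,0,0.012,0],[0.6,0,0,0.012,0]]'; python3 -m crank '[[0.6,0,0,0,0],[0.6,0,0,0,0],[0.6,0,0,0.1,0],[0.6,0,0,0.3,0],[0.6,0,0,0.5,0]]'
```

```text
time: 8.85
position: [0.4945, -0.1834, 0.075]
tool_rot: [-3.108, -0.453, 0.004]
ft_force: [-0.5, 0.3, 0.2]
grip_width: 0.5
grip_force: 0.0
time: 9.48
position: [0.4957, -0.1828, 0.1769]
tool_rot: [-3.108, -0.455, 0.001]
ft_force: [1.2, 0.0, -0.8]
grip_width: 0.6
grip_force: 0.0
```

```bash
python3 -m crank '[[0.6,0,-0.25,0.2,0],[0.6,0,-0.5,0.3,0],[0.6,0,-0.75,0.3,0],[0.6,0,-1,0.3,0],[0.6,0,-1,0.3,0]]'; python3 - <<'E'
from h import *
a=get_image("top");b=get_image("side")
t=cv2.resize(a[110:290,320:440,::-1],None,fx=3.3,fy=3.3,interpolation=2);q=cv2.resize(b[250:350,280:390,::-1],None,fx=3.6,fy=3.6,interpolation=2)
o=np.zeros((600,800,3),np.uint8);o[:t.shape[0],:t.shape[1]]=t;o[:q.shape[0],400:400+q.shape[1]]=q;cv2.imwrite("pics/g.png",o)
X=np.array([.4991,-.1822,.116])
for n in("top","side"):print(proj(n,X),green(a if n=="top" else b))
E
```

```text
time: 10.1
position: [0.4935, -0.3882, 0.2349]
tool_rot: [3.109, 0.443, -0.004]
ft_force: [-0.4, -0.2, -0.3]
grip_width: 0.602
grip_force: 0.0
[408.46545559 251.11307888] [((np.int32(362), np.int32(210), np.int32(59), np.int32(24), np.int32(280)), array([391.3, 221.2])), ((np.int32(398), np.int32(245), np.int32(18), np.int32(14), np.int32(165)), array([407.4, 252. ]))]
[316.46934722 291.39783692] []
```

View pics/g.png

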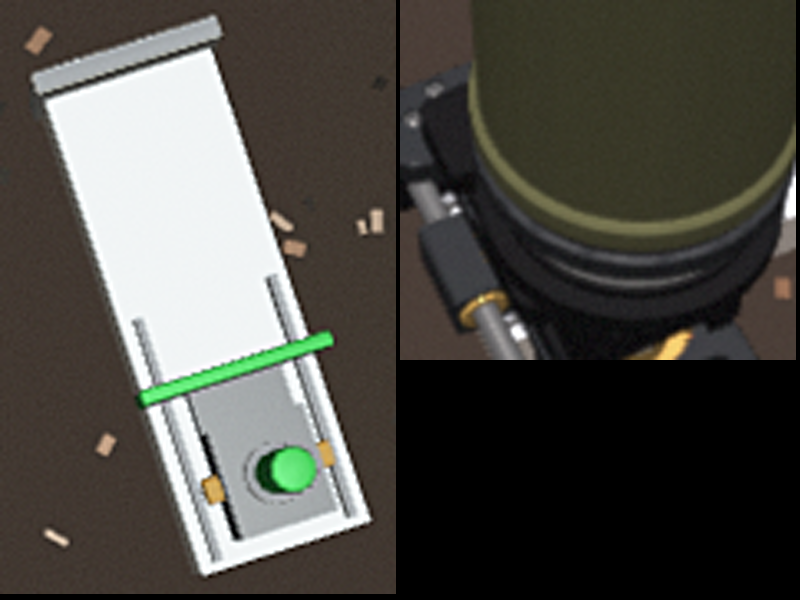

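The top view shows the fence back and the knob upright at (407,252), as predicted for home. The arm hides the side view, so I'll move clear and check the height.

```bash
python3 -m crank '[[0.6,-0.25,-0.15,0.1,0],[0.6,-0.5,-0.3,0.1,0],[0.6,-0.75,-0.45,0.1,0],[0.6,-1,-0.6,0.1,0],[0.6,-1,-0.6,0.1,0]]'; python3 - <<'E'
from h import *
a=get_image("top");b=get_image("side")
cv2.imwrite("pics/i.png",b[:,:,::-1])
print(proj("side",np.array([.4991,-.1822,.116])),proj("side",np.array([.4991,-.1822,.126])),green(b))
E
```

```text
time: 10.82
position: [0.291, -0.505, 0.2563]
tool_rot: [3.109, 0.443, -0.004]
ft_force: [-0.4, 0.4, -0.2]
grip_width: 0.605
grip_force: 0.0
[316.46934722 291.39783692] [316.37919368 288.0502232 ] [((np.int32(331), np.int32(275), np.int32(29), np.int32(51), np.int32(326)), array([344.7, 299.5])), ((np.int32(310), np.int32(287), np.int32(13), np.int32(23), np.int32(242)), array([316.1, 297.7]))]
```

View pics/i.png

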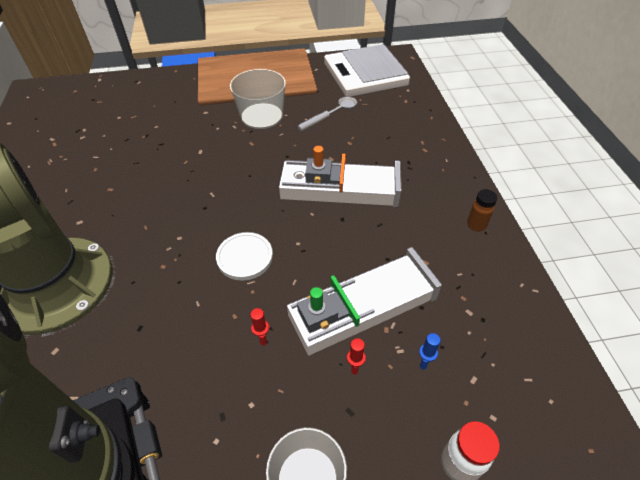

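The green pin's knob top is at (316,291), exactly where it should be when home. Its flange sits on the block and nothing else has moved.

```bash
python3 -c "from bench import *;print(close_job())"
```

```text
the job is handed in; nothing more can be done
None
```

The green fence is slid back to its wide end stop, its pin is pushed fully home in the other hole and released, the orange stand was left untouched, and the job is handed in at about 11 s.

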